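# Lock a collar onto the flat of a camshaft

## Robot

A 6-joint arm with a two-finger parallel gripper is mounted at the origin on the work surface. World frame = base frame: x ahead of the robot, y to its left, z up, the work surface at z = 0. Lengths are in mm, angles in rad, forces in N, time in s.
With the tool pointing down it reaches from about 400 to 925 mm from the base axis. Payload 3.4 kg.
Tool frame: the origin (TCP) lies midway between the tips of the shut fingers; the grasp point (between the pads) lies 19 mm behind it; z points along the fingers, y is the line along which they close (so a half turn about z gives the same grasp; the last joint's range is limited). The gripper opens to 85 mm and grips with 20 to 120 N. Pads are 22 mm wide; open, the fingers measure 114 mm over their backs; the gripper's body (76 mm by 85 mm) begins 54 mm behind the grasp point. The pads swing forward as they close: fully open they stand 13 mm farther back than shut.
Start: joints at [1.129, 0.307, 1.506, -0, 1.328, -0.073], TCP at [207.309, 536.334, 231.305] pointing down, gripper open.
Joint ranges: [-3.12, 3.12], [-1.05, 2.28], [0.14, 2.33], [-1.42, 4.57], [0.1, 2.73], [-2.68, 2.68]. Speed limits (rad/s): [2.57, 2.57, 3.14, 3.14, 3.14, 3.14].

## Interface

Orientations are given as a unit quaternion [w, x, y, z].
In Python, from rig import monitor, grab_frame, finish_job gives the robot as it stands. The module is installed in compiled form; this text tells all that it offers.
- The arm moves only by the shell command python3 -m jog 'ROWS' [FORCE]. ROWS is JSON, a list of rows, each a list of 3 entries, a list of its own where there are three numbers: the closure, from 0 (fully open) to 1 (shut), then the shift along the tool's x, y, z in cm, then the turn about the tool's z in rad. In form: [[hand, [dx, dy, dz], roll], ...]. A call has 1 to 20 rows; each row shifts and turns the commanded pose from where the row before left it, along the tool's axes as they then stand; what a row does not reach is not made up. A row lasts 1/8 s, in which the tool goes at most 62.5 mm and 10.7 degrees, less where a joint would pass 70% of its speed; a pose out of reach is approached as far as the arm can. A call is refused whole if a number of a shift passes 6.25 or a number of a turn 0.188, either way. A call with a gripper value outside its range is refused whole. The fingers move at their own pace and stop on an object; FORCE is the grip in N (left out, the last holds). Time passes only in rows, so rows that do not move let the fingers close. It gives the time, the measured TCP pose, the force, the opening and the grip force at its end, in the units of the state.
- monitor.read_state(): the state, without advancing time (a new reading comes with each control period).
- grab_frame(name): name is "side" or "top"; returns a dict with "pixels" (420x560x3 uint8, red, green, blue), "z_map" (420x560 float32, mm along the optical axis (not along the pixel's ray), 0 where there is no reading), "fx", "fy", "cx", "cy" (pixels), "dist" ([k1, k2, p1, p2, k3] as OpenCV has them; the pictures are not rectified), "world_from_camera" (4x4, takes a point from camera to world coordinates). Camera axes: x right, y up, looking along -z (the intrinsics and any distortion apply to the point x, -y, -z); pixel columns grow to the right and rows downward; lengths in mm; the calibration is good to about 2 mm. A picture is of the moment at which its call begins.
- finish_job(): hands the job in; it is judged then, once.
The state is a dict: "clock": time; "qpos": joint angles; "joint_vel": joint speeds; "tau": joint torques, N m; "tool_pos": TCP position; "orientation": TCP orientation; "contact_force": force on the tool from outside, world axes, zero at the start; "ft_torque": the same for the moment, N m; "gripper_width": finger opening in mm; "finger_force": force on a finger pad.
Only numpy, scipy, OpenCV 4.12 (cv2) and the standard library are available. Lean on these libraries where they do the work, as an engineer would, in place of code of your own. Each camera call takes 0.05 s, during which the arm holds its last target. There are 200 camera calls.

## Task

The blue collar on the camshaft in the grey stand has come loose. Swing it round the shaft towards the robot until you feel the sprung nose of its red thumbscrew drop into the milled flat, without ramming the nose against the flat's edge, then turn the thumbscrew clockwise until it is snug on the flat, not overtightened. Let go, and leave the parts lying around as they are.

Things in the scene. Friction and masses are not known exactly. Their poses are not given: they have to be found in the camera images.
- knob_centre (a point): Centre of the thumbscrew's red wing bar, 12 mm thick (x), 36 long (y), 26 tall (z); z is the screw's axis, pointing out from the shaft. Starts 73 mm from the shaft axis, the bar along the shaft within 6 degrees. Clockwise (seen from outside) tightens; a steep quick thread, 4.5 mm inward per rad. Thread friction 0.13 N m holds it where it is left; each newton on the nose adds 0.0045 N m.
- boss (a point): Outer face of the collar's low boss (26 mm across), on the screw's axis 44 mm from the shaft axis; moves with the collar; z points out along the screw. Between boss and bar is a bare 10 mm stem, with a 12 mm hub at 55 to 60 mm. The blue collar is 84 mm across, 30 mm wide, and swings about the shaft +-0.8 rad from upright; it starts leaning 15 to 24 degrees away from the robot.
- axis (a point): Point on the shaft's axis in the middle of the collar, 110 mm above the bench, fixed to the stand: y along the shaft, z up, x away from the robot. In the screw a sprung square brass nose, 6 mm wide (3 N per mm), bears on the dark steel shaft (48 mm across, does not turn), at first on its round with 12 to 15 N: swinging the collar takes 1 to 2 N at the bar.
- shaft_top (a point): Top of the shaft, 24 mm over its axis, in the collar. A bright sunk flat runs along the shaft on both sides of the collar, 8 mm wide, square shoulders, floor 19.5 mm from the axis. It faces from 3 degrees away from the robot to 32 degrees TOWARDS it (-x); not measured. The nose drops in 4.5 mm, has 2.5 degrees of play each way, then the far shoulder stops it, giving a few degrees.
- base_plate (a point): Top of the stand's base, 130 x 300 x 16 mm; bearings 89 to 111 mm off along y, tops 144 mm up. Feel: the shoulder is a push at the bar 2 to 4 N over the drag (over 4 times that on the nose; 45 N ruins it; a hard grip adds moment: swing with a light grip, 10 N); the flat's middle is 3 to 7 degrees back. Then turning presses the nose on the flat, 13 N per rad: snug is 10 to 26 N, 0.9 to 1.8 rad; best 1.25.
- piston: Bystander: aluminium piston, 73 mm across, 50 mm tall. Origin at the centre of its underside.
- spare_collar: Bystander: spare blue collar lying flat, 84 mm across, 30 mm tall. Origin at the centre of its underside.
- spare_knob: Bystander: spare red round-headed thumbscrew standing on its head, 28 mm across, 50 mm tall. Origin at the centre of its underside.
- oil_filter: Bystander: blue oil filter can, 72 mm across, 85 mm tall. Origin at the centre of its underside.
- wrench_grip (a point): Bystander: steel wrench. Point on its handle.
- screwdriver_grip (a point): Bystander: screwdriver. Point on its handle.
- bearing: Bystander: steel ball bearing lying flat, 62 mm across, 16 mm tall. Origin at the centre of its underside.

How it is judged (in metres and radians):
At the end, for the whole second after the job is handed in: the thumbscrew's nose sits in the flat and presses on its floor with 10 to 26 N, with the robot's hand off (contact force between nose and camshaft_c0 between 10 and 26 N); the robot touches nothing.
It fails at once if the nose is rammed or overtightened: more than 45 N between nose and shaft (contact force between nose and camshaft above 45 N).
It fails at once if a part lying on the bench is moved more than 30 mm (distance of any of piston, spare_collar, spare_knob, oil_filter, wrench_grip, screwdriver_grip, bearing from where it was at the start of the episode above 0.03 m).
It also fails if it takes over 72 s, if anything falls off the work surface, if the arm or the gripper's body presses on something with over 40 N, if the wrist force passes 120 N, or if a joint passes its speed limit or range.

## Working session

There is one attempt and no reset: what is moved stays moved. The work goes in short steps, Python scripts to look and compute and a shell command to move; the robot and the scene stay as the last step left them, time stands still between calls to the robot, and variables do not carry over. Pictures are saved under pics/ and viewed, at most 10 in all, crops included, and the job is handed in when it is done.

```bash
mkdir -p pics
cat > h.py <<'E'
import numpy as np, cv2
from rig import monitor, grab_frame, finish_job
def cloud(f):
    z=f["z_map"]; h,w=z.shape
    K=np.array([[f["fx"],0,f["cx"]],[0,f["fy"],f["cy"]],[0,0,1.]])
    uv=np.stack(np.meshgrid(np.arange(w),np.arange(h)),-1).reshape(-1,1,2).astype(float)
    n=cv2.undistortPoints(uv,K,np.array(f["dist"],float)).reshape(h,w,2)
    P=np.stack([n[...,0]*z,-n[...,1]*z,-z,np.ones_like(z)],-1)
    W=P@np.array(f["world_from_camera"]).T
    W[z<=0]=np.nan
    return W[...,:3]
def save(f,n): cv2.imwrite(n,f["pixels"][...,::-1])
E
python3 - <<'E'
from h import *
np.set_printoptions(precision=1,suppress=True)
print(monitor.read_state())
for n in("side","top"):
    f=grab_frame(n); save(f,f"pics/{n}0.png"); W=cloud(f)
    print(n,np.array(f["world_from_camera"]),f["fx"],f["dist"])
    hsv=cv2.cvtColor(f["pixels"],cv2.COLOR_RGB2HSV)
    for nm,m in(("red",((hsv[...,0]<8)|(hsv[...,0]>172))&(hsv[...,1]>140)&(hsv[...,2]>60)),("blue",(abs(hsv[...,0].astype(int)-112)<14)&(hsv[...,1]>110))):
        k,l,s,c=cv2.connectedComponentsWithStats(m.astype(np.uint8))
        for i in range(1,k):
            if s[i,4]>40:
                p=W[l==i]; p=p[~np.isnan(p[:,0])]
                if len(p): print(nm,s[i],c[i],np.median(p,0),np.percentile(p,3,axis=0),np.percentile(p,97,axis=0))
E
```

```text
{'clock': 0.0, 'qpos': array([ 1.1,  0.3,  1.5,  0. ,  1.3, -0.1]), 'joint_vel': array([-0., -0.,  0., -0., -0.,  0.]), 'tau': array([ -0. , -45.8, -25.2,  -0. ,   0. ,  -0. ]), 'tool_pos': array([207. , 535.7, 230.4]), 'orientation': array([-0. ,  0.2,  1. , -0. ]), 'contact_force': array([ 0. , -0.6,  0.2]), 'ft_torque': array([ 0., -0.,  0.]), 'finger_force': 0.0, 'gripper_width': 85.68589300436506}
side [[   0.7    0.5   -0.5 -251. ]
 [  -0.7    0.5   -0.5 -823.4]
 [   0.     0.7    0.7 1162.3]
 [   0.     0.     0.     1. ]] 489.44369829991365 [0. 0. 0. 0. 0.]
red [ 128  105   95   59 2864] [175.5 133.9] [528.2 609.6  66.8] [380.9 578.6   9.6] [719.1 718.2  87.1]
red [190 153  18  16 134] [198.8 161.3] [525.5 463.5  21.2] [482.  442.    8.3] [567.5 488.4  29.6]
red [303 184  12  12  98] [308.3 190. ] [583.8 -53.8 182.9] [577.  -70.3 167.5] [595.3 -38.1 193.2]
red [330 291   9  15  86] [334.2 299.5] [ 441.7 -317.2   15. ] [ 433.3 -325.7    5.4] [ 453.2 -305.7   49.6]
blue [297 133  40  21 384] [318.9 141.8] [1353.2  603.4 -351.2] [1313.1  503.  -360.9] [1401.9  718.9 -341.8]
blue
[... 511 characters left out ...]
89. ] [553.8 635.   72.5] [391.7 586.6  29. ] [723.4 724.9  89.3]
red [288 171  13  10  95] [294.3 175.8] [585.1 -46.5 187.3] [577.  -61.4 170.4] [595.6 -32.3 194.9]
red [110 187  17  32 264] [117.9 202.8] [522.5 468.7  23.4] [481.4 448.3  15.6] [566.9 491.1  30.3]
red [374 231   9   8  55] [377.9 234.2] [ 443.2 -305.8   15.3] [ 434.5 -316.7    7.6] [ 453.8 -298.2   52.8]
blue [  85    0   99   68 5322] [130.5  35.4] [1235.3  584.8 -350.3] [1116.8  444.6 -487.4] [1367.4  738.5 -342.3]
blue [290 181  13  22 198] [296.  191.8] [548.2 -53.9 147.9] [525.9 -67.7 126. ] [572.5 -39.5 156. ]
blue [374 184  27  27 349] [387.3 197.1] [ 555.2 -335.1   28.8] [ 519.4 -369.7   21.6] [ 590.9 -297.1   33.5]
```

Run:
```python
import cv2
a=cv2.imread("pics/side0.png")[130:290,210:400]; b=cv2.imread("pics/top0.png")[120:280,210:400]
import numpy as np
cv2.imwrite("pics/c0.png",cv2.resize(np.hstack([a,b]),(798,336),interpolation=cv2.INTER_CUBIC))
```

```text
(no output)
```

View pics/c0.png

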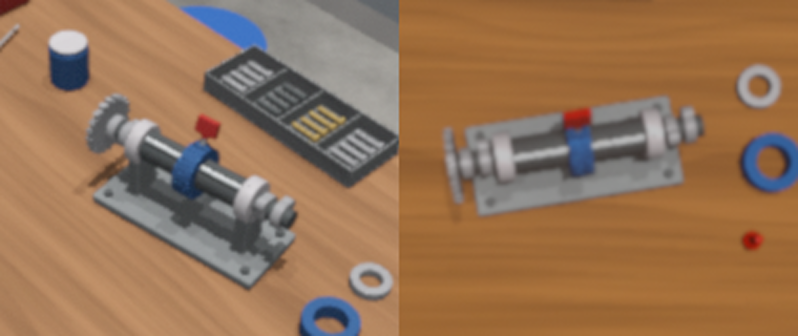

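View pics/top0.png

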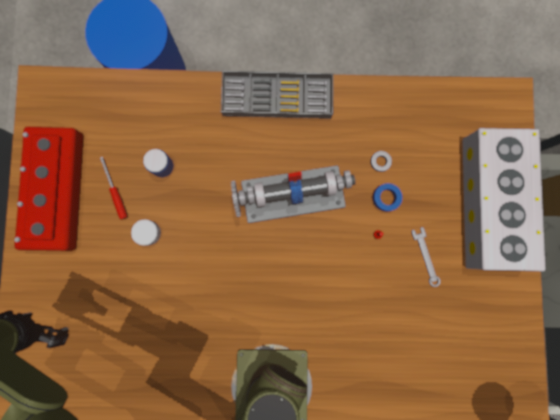

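```bash
cat >> h.py <<'E'
def masks(f):
    h=cv2.cvtColor(f["pixels"],cv2.COLOR_RGB2HSV).astype(int); H,S,V=h[...,0],h[...,1],h[...,2]
    return ((H<8)|(H>172))&(S>140)&(V>60), (abs(H-112)<14)&(S>110)
E
python3 - <<'E'
from h import *
np.set_printoptions(precision=1,suppress=True)
for n in("top","side"):
    f=grab_frame(n); W=cloud(f); r,b=masks(f)
    box=(abs(W[...,0]-545)<110)&(abs(W[...,1]+50)<170)
    bl=W[~box&(abs(W[...,2])<15)&(abs(W[...,0]-500)<150)&(abs(W[...,1]+50)<250)]; print(n,"bench z",np.median(bl[:,2]))
    g=box&~r&~b
    p=W[g&(abs(W[...,2]-16)<5)]; 
    S=f["pixels"][g&(abs(W[...,2]-16)<5)]
    rect=cv2.minAreaRect(p[:,:2].astype(np.float32)); print("base",rect,np.median(p[:,2]))
    # shaft ridge: bearings/shaft points z>100
    q=W[g&(W[...,2]>122)&(W[...,2]<150)]
    for lo in range(-150,60,15):
        s=q[(q[:,1]>=lo)&(q[:,1]<lo+15)]
        if len(s)>5:
            t=s[s[:,2]>np.percentile(s[:,2],60)]; print(lo,len(s),np.percentile(s[:,2],90),t[:,:2].mean(0),s[:,0].min(),s[:,0].max())
    for m in(r,b):
        p=W[m&box&(W[...,2]>80)]; print(len(p),p.mean(0),p.min(0),p.max(0))
E
```

```text
top bench z -0.3118989243366741
base ((563.5645751953125, -52.370819091796875), (130.52685546875, 299.4462890625), 10.376914024353027) 15.607792290074826
-150 116 142.90420909710474 [ 583.  -144.6] 550.7369403818379 612.7241710845977
-135 81 133.88472076182484 [ 578.9 -128.2] 555.4401682714781 595.1173992267198
-120 73 134.90839432448584 [ 575.8 -112.4] 552.0349446152815 595.1625017999385
-105 81 134.48975670831442 [572.6 -97.9] 549.2912172774556 591.9469937207141
-90 75 135.0543913230743 [570.4 -82.8] 546.5685767905825 588.2162682048606
-75 43 146.50366956932035 [558.1 -69.4] 523.467039130156 585.4714758006481
-45 49 140.30135486015465 [561.4 -36. ] 528.7335045929105 579.22535001347
-30 83 134.70093839161078 [559.4 -22.3] 539.0639393077242 579.2474188005648
-15 72 133.92102459637618 [557.4  -7.1] 533.3793474175284 576.1211781777112
0 89 134.58025777698958 [557.5   7.7] 530.8442001209405 572.8997552308149
15 73 134.76514239111978 [551.4  23.1] 527.6979950959475 569.680206861414
30 117 143.08642637110998 [542.6  40.1] 515.8136111011773 574.3378088106776
45 99 143.85180745710622 [546. 
[... 739 characters left out ...]
 [579.2 -66.7] 545.7676206508715 604.8669850121394
-45 14 146.60700222590552 [567.3 -39.5] 538.499907138669 581.2707297932991
-30 42 133.51538097076104 [556.6 -21.7] 532.3992497514505 574.979715381384
-15 44 134.5089501296254 [554.6  -6.9] 529.3709143091028 571.3119716087606
0 41 132.97201286686868 [549.8   8.9] 528.2822471044469 568.8564905916794
15 52 135.13442625080384 [538.7  25.3] 514.2913531361673 562.8375754107478
30 79 143.97853756844646 [542.   37.6] 512.6491341529677 572.3074457958617
45 24 142.98011026827166 [543.4  48.6] 516.606161761677 566.8935274138059
99 [584.2 -54.  182. ] [575.  -71.6 165.4] [596.8 -35.4 195.6]
270 [543.1 -64.1 132.2] [518.9 -80.7  81.9] [593.4 -43.3 156.2]
```

```bash
cat >> h.py <<'E'
A=np.array([563.5,-52.5,110.]); YAW=np.radians(10.4)
X=np.array([np.cos(YAW),np.sin(YAW),0]); Y=np.array([-np.sin(YAW),np.cos(YAW),0])
def loc(W): D=W-A; return np.stack([D@X,D@Y,D[...,2]],-1)
E
python3 - <<'E'
from h import *
np.set_printoptions(precision=1,suppress=True)
for n in("top","side"):
    f=grab_frame(n); L=loc(cloud(f)); r,b=masks(f); g=f["pixels"].mean(2)
    # shaft brightness against angle
    m=(abs(L[...,1])>25)&(abs(L[...,1])<80)&(np.hypot(L[...,0],L[...,2])<32)&(L[...,2]>0)&~r&~b
    th=np.degrees(np.arctan2(L[...,0],L[...,2]))[m]; v=g[m]; s=L[...,1][m]
    print(n,"angle(+away): bright  -y side, +y side")
    for a in range(-60,60,6):
        k=(th>=a)&(th<a+6); print(a+3,k.sum(),*[np.round(v[k&(s*e>0)].mean()) if (k&(s*e>0)).any() else None for e in(-1,1)])
    p=L[m]; print("rad",np.percentile(np.hypot(p[:,0],p[:,2]),[10,50,90]), "x range",np.percentile(p[:,0],[2,98]))
    p=L[r&(abs(L[...,0])<80)&(abs(L[...,1])<60)&(L[...,2]>50)]
    print("bar",len(p),p.mean(0),np.percentile(p,[5,95],axis=0).ravel(), "lean",np.degrees(np.arctan2(p[:,0],p[:,2])).mean())
    t=p[np.hypot(p[:,0],p[:,2])>83]; print("top",len(t),t.mean(0) if len(t) else 0); 
    if len(t)>8: print("yaw",np.degrees(np.polyfit(t[:,1],t[:,0],1)[0]))
    p=L[b&(abs(L[...,0])<60)&(abs(L[...,1])<30)]; print("collar y",np.percentile(p[:,1],[3,97]))
E
```

```text
top angle(+away): bright  -y side, +y side
-57 21 70.0 72.0
-51 25 72.0 76.0
-45 37 84.0 81.0
-39 20 97.0 90.0
-33 39 130.0 133.0
-27 41 155.0 156.0
-21 27 178.0 175.0
-15 29 172.0 173.0
-9 32 152.0 154.0
-3 36 121.0 121.0
3 32 99.0 97.0
9 34 90.0 90.0
15 33 87.0 86.0
21 37 83.0 83.0
27 25 81.0 80.0
33 24 78.0 79.0
39 24 77.0 78.0
45 22 82.0 76.0
51 21 83.0 82.0
57 17 96.0 91.0
rad [19.3 23.3 25.6] x range [-23.1  21.9]
bar 93 [23.1  1.8 74.8] [ 16.1 -13.3  59.8  31.4  16.3  83.3] lean 17.01657612117401
top 40 [27.4  1.1 81. ]
yaw 0.8652051263231332
collar y [-11.3  14.2]
side angle(+away): bright  -y side, +y side
-57 24 81.0 80.0
-51 26 82.0 81.0
-45 26 78.0 77.0
-39 24 95.0 91.0
-33 27 150.0 148.0
-27 10 183.0 190.0
-21 18 203.0 201.0
-15 26 184.0 178.0
-9 26 155.0 154.0
-3 25 126.0 125.0
3 27 104.0 111.0
9 10 104.0 104.0
15 12 103.0 103.0
21 14 106.0 104.0
27 7 107.0 109.0
33 10 111.0 110.0
39 3 114.0 112.0
45 1 None 115.0
51 1 None 114.0
57 0 None None
rad [19.4 23.3 26.7] x range [-26.6  13.1]
bar 97 [20. -5. 72.] [ 12.7 -20.2  59.2  30.3  10.9  82.4] lean 15.44120292450602
top 22 [26.1 -6.1 80.9]
yaw 4.690568141642598
collar y [-19.5   9.7]
```

```bash
cat >> h.py <<'E'
from scipy.spatial.transform import Rotation as R
def tool():
    s=monitor.read_state(); q=s["orientation"]; M=R.from_quat([q[1],q[2],q[3],q[0]]).as_matrix(); return s,M
def go(lx,ly,lz):
    "tool-frame shift (cm) to a point in the stand's frame, roll to align tool y with +-X"
    s,M=tool(); tgt=A+lx*X+ly*Y+np.array([0,0,lz-110.])
    ang=np.degrees(np.arctan2(M[1,1],M[0,1])); d=(10.4-ang+90)%180-90
    print("t",s["clock"],"q6",s["qpos"][5],"tool y ang",ang,"roll needed",np.radians(-d),"tool loc",loc(s["tool_pos"])+[0,0,110])
    R2=R.from_euler('z',d,degrees=True).as_matrix()@M
    print("shift now",M.T@(tgt-s["tool_pos"])/10,"shift after roll",R2.T@(tgt-s["tool_pos"])/10)
E
python3 - <<'E'
from h import *
np.set_printoptions(precision=3,suppress=True)
go(25,0,230)
E
```

```text
t 0.3 q6 -0.07354054516050539 tool y ang 68.87214088273284 roll needed 1.0205313790936716 tool loc [-244.174  643.304  230.976]
shift now [-56.583 -40.759   0.122] shift after roll [-64.33   26.917   0.074]
```

```bash
python3 -m jog '[[0.7,[0,0,0],0.17],[0.7,[0,0,0],0.17],[0.7,[0,0,0],0.17],[0.7,[0,0,0],0.17],[0.7,[0,0,0],0.17],[0.7,[0,0,0],0.17],[0.7,[-4.6,1.92,0],0],[0.7,[-4.6,1.92,0],0],[0.7,[-4.6,1.92,0],0],[0.7,[-4.6,1.92,0],0],[0.7,[-4.6,1.92,0],0],[0.7,[-4.6,1.92,0],0],[0.7,[-4.6,1.92,0],0],[0.7,[-4.6,1.92,0],0],[0.7,[-4.6,1.92,0],0],[0.7,[-4.6,1.92,0],0],[0.7,[-4.6,1.92,0],0],[0.7,[-4.6,1.92,0],0],[0.7,[-4.6,1.92,0],0],[0.7,[-4.6,1.92,0],0]]' 20
python3 - <<'E'
from h import *
np.set_printoptions(precision=3,suppress=True)
go(25,0,230); s=monitor.read_state(); print(s["contact_force"],s["gripper_width"])
E
```

```text
clock: 2.8
tool_pos: [589.0, -49.8, 231.3]
orientation: [-0.0, 0.64, 0.768, 0.0]
contact_force: [0.9, -0.3, 0.5]
gripper_width: 25.6
finger_force: 0.0
t 2.8 q6 -0.3378547381728689 tool y ang 10.41483833929332 roll needed 0.000258977876196479 tool loc [ 25.53   -1.979 231.291]
shift now [ 0.198 -0.053  0.129] shift after roll [ 0.198 -0.053  0.129]
[ 0.941 -0.259  0.505] 25.632014964740392
```

```bash
python3 -m jog '[[0.7,[0.1,-0.2,2],0],[0.7,[0,0,0],0],[0.7,[0,0,1.5],0],[0.7,[0,0,1],0],[0.7,[0,0,0.9],0],[0.7,[0,0,0],0]]'
python3 - <<'E'
from h import *
np.set_printoptions(precision=2,suppress=True)
go(23.5,0,176)
a=[]
for n,(r,c) in(("side",(190,308)),("top",(176,294))):
    f=grab_frame(n); a.append(cv2.resize(f["pixels"][r-40:r+50,c-50:c+50,::-1],(390,351),interpolation=cv2.INTER_CUBIC))
cv2.imwrite("pics/c1.png",np.hstack(a))
E
```

```text
clock: 3.55
tool_pos: [585.4, -47.3, 176.4]
orientation: [-0.001, 0.64, 0.769, -0.0]
contact_force: [-0.3, -0.0, 0.4]
gripper_width: 25.9
finger_force: 0.0
t 3.55 q6 -0.3351223505017379 tool y ang 10.460652467334482 roll needed 0.0010585852544449487 tool loc [ 22.43   1.16 176.41]
shift now [-0.12  0.11  0.04] shift after roll [-0.12  0.11  0.04]
```

View pics/c1.png

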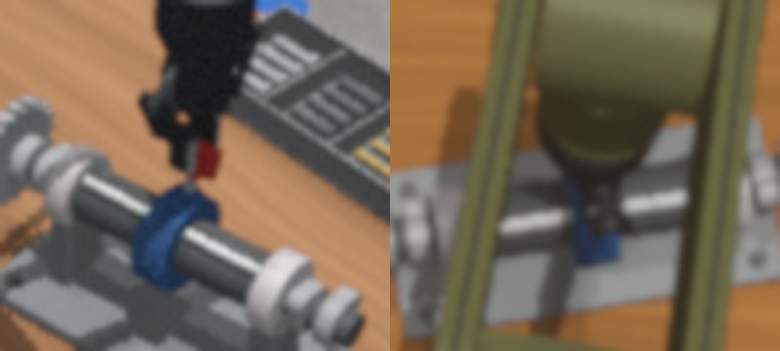

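```bash
cat > st.py <<'E'
from h import *
s,M=tool(); l=loc(s["tool_pos"])+[0,0,110]
print("loc",np.round(l,2),"Fx %.2f Fy %.2f Fz %.2f"%(s["contact_force"]@X,s["contact_force"]@Y,s["contact_force"][2]),"T",np.round(s["ft_torque"],3),"w %.1f g %.1f t %.2f"%(s["gripper_width"],s["finger_force"],s["clock"]))
E
for i in 1; do
python3 -m jog '[[0.7,[0,-0.2,0],0],[0.7,[0,-0.2,0],0],[0.7,[0,-0.2,0],0],[0.7,[0,-0.2,0],0],[0.7,[0,-0.2,0],0],[0.7,[0,-0.2,0],0]]' >/dev/null; python3 st.py
python3 -m jog '[[0.7,[0,-0.2,0],0],[0.7,[0,-0.2,0],0],[0.7,[0,-0.2,0],0],[0.7,[0,-0.2,0],0],[0.7,[0,-0.2,0],0],[0.7,[0,-0.2,0],0]]'>/dev/null; python3 st.py
python3 -m jog '[[0.7,[0,-0.2,0],0],[0.7,[0,-0.2,0],0],[0.7,[0,-0.2,0],0]]'>/dev/null; python3 st.py
python3 -m jog '[[0.7,[0,-0.2,0],0],[0.7,[0,-0.2,0],0],[0.7,[0,-0.2,0],0]]'>/dev/null; python3 st.py
done
```

```text
loc [ 10.9    0.47 177.36] Fx 2.03 Fy -0.02 Fz 2.26 T [ 0.061 -0.537  0.011] w 25.6 g 1.5 t 4.40
loc [ -1.21   0.63 177.25] Fx 3.16 Fy 0.05 Fz 1.60 T [ 0.096 -0.394  0.063] w 25.9 g 1.2 t 5.15
loc [ -7.03   0.6  177.34] Fx 3.15 Fy -0.48 Fz 1.97 T [ 0.127 -0.489 -0.006] w 25.9 g 1.4 t 5.53
loc [-13.05   0.58 177.36] Fx 1.81 Fy 0.81 Fz 3.06 T [ 0.112 -0.405  0.029] w 25.4 g 1.3 t 5.90
```

```bash
python3 -m jog '[[0.7,[0,-0.15,0],0],[0.7,[0,-0.15,0],0],[0.7,[0,-0.1,0],0],[0.7,[0,0,0],0]]' >/dev/null; python3 st.py
python3 -m jog '[[0.7,[0,-0.1,0],0],[0.7,[0,-0.1,0],0],[0.7,[0,0,0],0]]'>/dev/null; python3 st.py
python3 -m jog '[[0.7,[0,-0.1,0],0],[0.7,[0,-0.1,0],0],[0.7,[0,0,0],0]]'>/dev/null; python3 st.py
python3 -m jog '[[0.7,[0,-0.1,0],0],[0.7,[0,-0.1,0],0],[0.7,[0,0,0],0]]'>/dev/null; python3 st.py
```

```text
loc [-17.54   0.62 177.07] Fx 1.01 Fy -0.38 Fz 1.27 T [ 0.054 -0.188  0.022] w 25.8 g 0.6 t 6.40
loc [-19.4    0.65 177.03] Fx 0.47 Fy 0.11 Fz -0.42 T [ 0.007 -0.2    0.039] w 25.5 g 0.6 t 6.78
loc [-21.74   0.7  177.12] Fx 0.21 Fy -0.21 Fz -0.59 T [-0.009  0.029  0.067] w 25.7 g 0.0 t 7.15
loc [-23.22   0.61 177.29] Fx -0.51 Fy -0.19 Fz 0.17 T [0.041 0.032 0.062] w 25.5 g 0.0 t 7.53
```

```bash
cat > bar.py <<'E'
from h import *
import sys
f=grab_frame("side"); L=loc(cloud(f)); r,b=masks(f)
m=r&(abs(L[...,0])<80)&(abs(L[...,1])<60)&(L[...,2]>40); p=L[m]
print("bar n",len(p),np.round(p.mean(0),1),np.round(np.percentile(p,[5,95],axis=0).ravel(),1),"lean %.1f"%np.degrees(np.arctan2(p[:,0],p[:,2])).mean())
if len(sys.argv)>1:
    v,u=np.argwhere(m).mean(0).astype(int); cv2.imwrite(sys.argv[1],cv2.resize(f["pixels"][v-45:v+45,u-60:u+60,::-1],(720,540),interpolation=cv2.INTER_CUBIC))
E
python3 bar.py pics/c2.png
```

```text
bar n 35 [-25.5 -15.   74.8] [-31.9 -21.9  63.3 -18.2  -8.3  83.3] lean -18.9
```

View pics/c2.png

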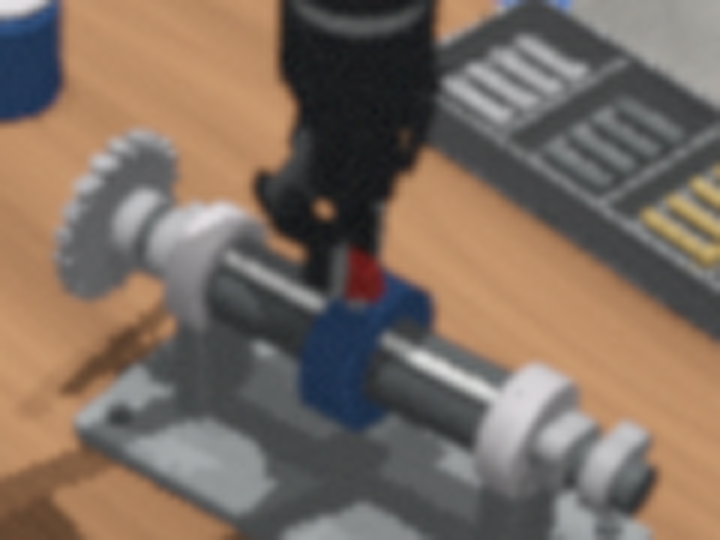

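```bash
python3 -m jog '[[0.7,[0,-0.1,0],0],[0.7,[0,-0.1,0],0],[0.7,[0,0,0],0]]' >/dev/null; python3 st.py
python3 -m jog '[[0.7,[0,-0.1,0],0],[0.7,[0,-0.1,0],0],[0.7,[0,0,0],0]]'>/dev/null; python3 st.py
python3 -m jog '[[0.7,[0,-0.1,0],0],[0.7,[0,0,0],0]]'>/dev/null; python3 st.py
python3 bar.py
```

```text
loc [-25.06   0.59 177.32] Fx -0.34 Fy 0.30 Fz 0.22 T [ 0.01  -0.038 -0.045] w 25.8 g 0.0 t 7.95
loc [-27.03   0.58 177.29] Fx 0.06 Fy -0.38 Fz -1.04 T [-0.022  0.027  0.005] w 26.0 g 0.0 t 8.32
loc [-28.04   0.56 177.31] Fx -0.07 Fy 0.80 Fz 0.23 T [ 0.006  0.004 -0.026] w 25.2 g 0.0 t 8.57
bar n 38 [-27.3 -13.6  74.3] [-31.9 -21.4  60.4 -22.3  -4.6  82.9] lean -20.3
```

```bash
python3 -m jog '[[0.7,[0,-0.1,0],0],[0.7,[0,-0.1,0],0],[0.7,[0,0,0],0]]' >/dev/null; python3 st.py
python3 -m jog '[[0.7,[0,-0.1,0],0],[0.7,[0,0,0],0]]'>/dev/null; python3 st.py
python3 -m jog '[[0.7,[0,-0.1,0],0],[0.7,[0,0,0],0]]'>/dev/null; python3 st.py
python3 bar.py
```

```text
loc [-30.09   0.6  177.3 ] Fx -0.30 Fy 0.35 Fz 0.02 T [ 0.026  0.016 -0.014] w 25.7 g 0.0 t 9.00
loc [-30.74   0.51 177.39] Fx 0.97 Fy 0.31 Fz 0.17 T [ 0.065 -0.111 -0.008] w 25.6 g 0.3 t 9.25
loc [-31.45   0.49 177.47] Fx 1.39 Fy -0.44 Fz 0.47 T [ 0.078 -0.344  0.024] w 25.6 g 0.9 t 9.50
bar n 39 [-29.9 -13.8  73.6] [-35.3 -20.5  61.9 -22.7  -3.7  82.1] lean -22.2
```

```bash
python3 -m jog '[[0.7,[0,-0.1,0],0],[0.7,[0,0,0],0]]'>/dev/null; python3 st.py; python3 st.py
python3 -m jog '[[0.7,[0,-0.1,0],0],[0.7,[0,0,0],0]]'>/dev/null; python3 st.py; python3 st.py
python3 bar.py
```

```text
loc [-32.23   0.46 177.51] Fx 4.67 Fy 1.02 Fz -1.46 T [ 0.086 -0.661  0.06 ] w 25.8 g 1.6 t 9.80
loc [-32.23   0.46 177.51] Fx 4.67 Fy 1.02 Fz -1.46 T [ 0.086 -0.661  0.06 ] w 25.8 g 1.6 t 9.80
loc [-32.96   0.41 177.61] Fx 5.16 Fy -0.26 Fz -0.10 T [ 0.24  -0.878  0.026] w 25.9 g 2.2 t 10.05
loc [-32.96   0.41 177.61] Fx 5.16 Fy -0.26 Fz -0.10 T [ 0.24  -0.878  0.026] w 25.9 g 2.2 t 10.05
bar n 37 [-30.7 -14.   73.4] [-35.9 -20.7  60.1 -22.1  -4.7  83.2] lean -22.7
```

```bash
python3 -m jog '[[0.7,[0,0.35,0],0],[0.7,[0,0.35,0],0],[0.7,[0,0.35,0],0],[0.7,[0,0,0],0]]'>/dev/null; python3 st.py; python3 bar.py
python3 -m jog '[[0.74,[0,0,0],0],[0.77,[0,0,0],0],[0.77,[0,0,0],0]]'>/dev/null; python3 st.py; python3 bar.py pics/c3.png
```

```text
loc [-23.67   0.65 177.  ] Fx 0.26 Fy -0.08 Fz -0.47 T [0.02  0.002 0.025] w 25.5 g 0.0 t 10.60
bar n 31 [-28.7 -15.8  73.8] [-33.7 -21.   59.8 -23.6  -8.8  82.6] lean -21.3
loc [-23.69   0.64 177.25] Fx -0.63 Fy 0.45 Fz -0.74 T [-0.032  0.055 -0.01 ] w 19.6 g 0.2 t 11.03
bar n 26 [-28.8 -17.2  74.6] [-33.9 -23.1  63.2 -23.4 -10.9  82.6] lean -21.2
```

View pics/c3.png

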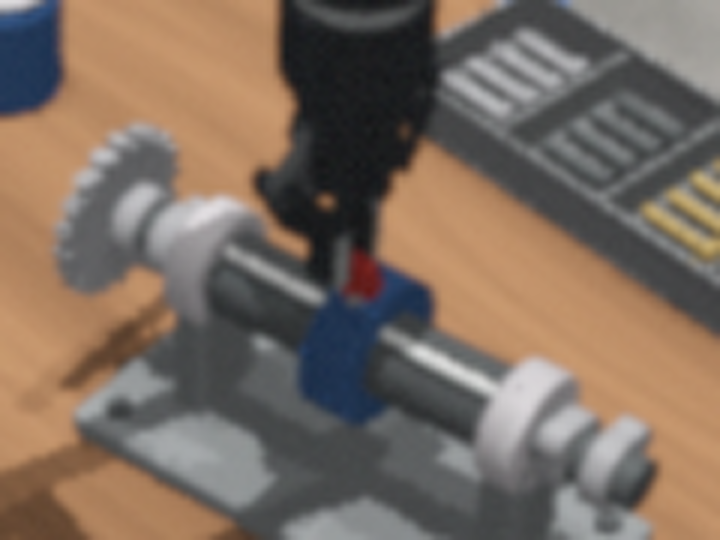

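```bash
python3 -m jog '[[0.77,[-0.15,0.1,0],0],[0.77,[0,0,0],0.1],[0.77,[0,0,0],0]]'>/dev/null; python3 st.py
python3 -m jog '[[0.77,[0,0,0],0.1],[0.77,[0,0,0],0]]'>/dev/null; python3 st.py
python3 -m jog '[[0.77,[0,0,0],0.1],[0.77,[0,0,0],0]]'>/dev/null; python3 st.py
python3 -m jog '[[0.77,[0,0,0],0.1],[0.77,[0,0,0],0]]'>/dev/null; python3 st.py
```

```text
loc [-22.26  -1.11 177.37] Fx 0.44 Fy 0.90 Fz 1.03 T [-0.082  0.027  0.008] w 19.8 g 0.2 t 11.45
loc [-22.19  -1.16 177.44] Fx -0.96 Fy -1.04 Fz 0.06 T [-0.066  0.066  0.065] w 19.7 g 2.8 t 11.70
loc [-22.14  -1.29 177.36] Fx -0.03 Fy -1.33 Fz -0.67 T [-0.237 -0.149  0.126] w 19.7 g 3.7 t 11.95
loc [-22.11  -1.37 177.33] Fx 0.64 Fy -2.87 Fz -1.00 T [-0.323 -0.158  0.118] w 19.6 g 3.9 t 12.20
```

```bash
python3 -m jog '[[0.77,[0,0,0.05],0.1],[0.77,[0,0,0.05],0.1],[0.77,[0,0,0],0]]'>/dev/null; python3 st.py
python3 -m jog '[[0.77,[0,0,0.05],0.1],[0.77,[0,0,0.05],0.1],[0.77,[0,0,0],0]]'>/dev/null; python3 st.py
python3 -m jog '[[0.77,[0,0,0.05],0.1],[0.77,[0,0,0.05],0.1],[0.77,[0,0,0],0]]'>/dev/null; python3 st.py; python3 bar.py pics/c4.png
```

```text
loc [-22.02  -1.24 176.58] Fx 0.97 Fy -2.01 Fz 1.84 T [-0.292 -0.178  0.128] w 19.4 g 4.6 t 12.57
loc [-21.93  -1.14 175.65] Fx 0.02 Fy -2.27 Fz 0.88 T [-0.224 -0.204  0.137] w 19.7 g 5.0 t 12.95
loc [-21.84  -1.02 174.53] Fx 1.05 Fy -1.15 Fz 1.14 T [-0.134 -0.33   0.137] w 19.7 g 5.3 t 13.32
bar n 43 [-27.5  -7.2  73.3] [-36.1 -18.3  58.3 -13.3   8.4  79.2] lean -20.7
```

View pics/c4.png

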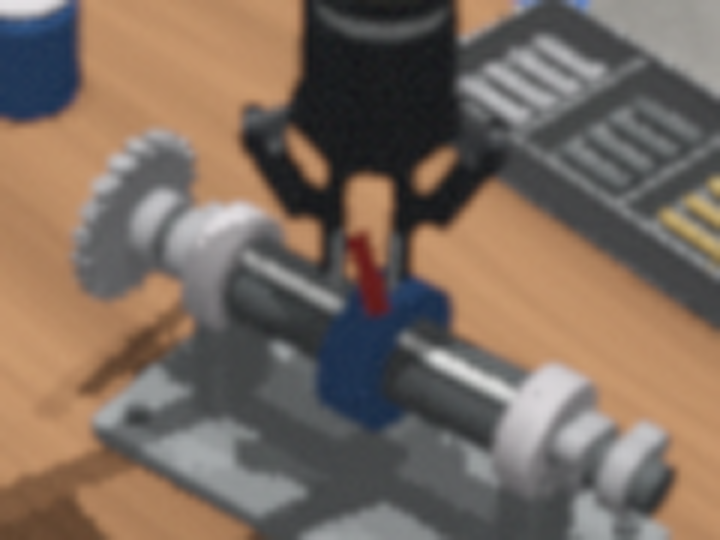

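```bash
python3 -m jog '[[0.77,[0,0,0.04],0.1],[0.77,[0,0,0.04],0.1],[0.77,[0,0,0],0]]'>/dev/null; python3 st.py
python3 -m jog '[[0.77,[0,0,0.04],0.1],[0.77,[0,0,0.04],0.1],[0.77,[0,0,0],0]]'>/dev/null; python3 st.py
python3 -m jog '[[0.77,[0,0,0.04],0.1],[0.77,[0,0,0],0]]'>/dev/null; python3 st.py; python3 bar.py pics/c5.png
```

```text
loc [-21.9   -1.09 173.71] Fx 2.27 Fy -1.80 Fz 0.34 T [-0.175 -0.46   0.129] w 20.0 g 5.2 t 13.75
loc [-21.88  -1.15 172.86] Fx 2.77 Fy -1.76 Fz -0.27 T [-0.256 -0.623  0.147] w 19.7 g 5.3 t 14.12
loc [-21.98  -1.2  172.39] Fx 2.64 Fy -3.01 Fz -0.49 T [-0.27  -0.639  0.161] w 19.6 g 5.4 t 14.38
bar n 39 [-30.3  -5.6  70.2] [-40.3 -12.7  53.7 -15.1   5.6  78.4] lean -23.6
```

View pics/c5.png

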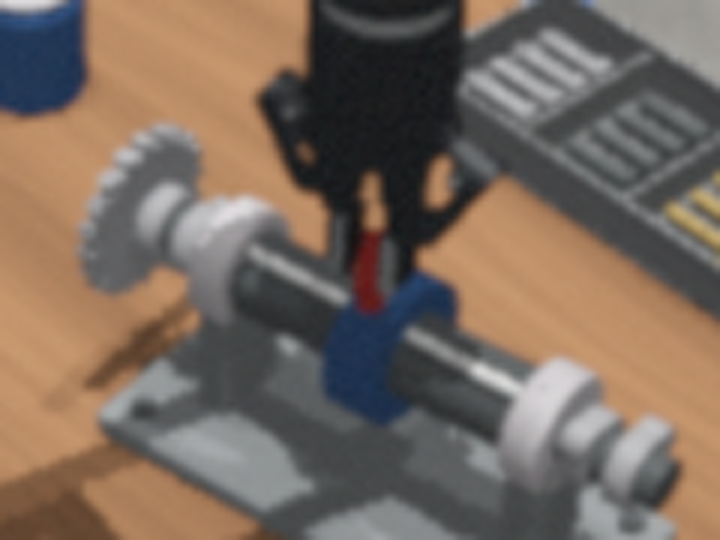

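```bash
python3 -m jog '[[0.77,[0.2,0.1,0],0],[0.77,[0,0,0],-0.1],[0.77,[0,0,0],-0.1],[0.65,[0,0,0],0],[0.6,[0,0,0],0],[0.6,[0,0,-1],0],[0.6,[0,0,-3],0],[0.6,[0,0,-4],0],[0.6,[0,0,0],0]]'>/dev/null; python3 st.py
python3 -m jog '[[0.6,[-5,0,0],0],[0.6,[-5,0,0],0],[0.6,[-5,0,0],0],[0.6,[-5,0,0],0],[0.6,[0,0,0],0]]'>/dev/null; python3 st.py; python3 bar.py
python3 - <<'E'
from h import *
a=[]
for n in("side","top"):
    f=grab_frame(n); L=loc(cloud(f)); r,b=masks(f)
    m=r&(abs(L[...,0])<80)&(abs(L[...,1])<60)&(L[...,2]>40); p=L[m]
    v,u=np.argwhere(m).mean(0).astype(int); a.append(cv2.resize(f["pixels"][v-35:v+35,u-35:u+35,::-1],(390,390),interpolation=cv2.INTER_CUBIC))
    rad=p@np.array([np.sin(np.radians(-17)),0,np.cos(np.radians(-17))]); t=p@np.array([np.cos(np.radians(-17)),0,-np.sin(np.radians(-17))])
    q=np.c_[t,p[:,1]]
    e,V=np.linalg.eigh(np.cov(q.T)); d=V[:,1]; print(n,len(p),"centroid",p.mean(0).round(1),"rad 5/95",np.percentile(rad,[5,95]).round(1),"bar dir from Y (deg, cw)",np.degrees(np.arctan2(d[0],d[1])).round(1),"std",np.sqrt(e).round(1))
    k=rad>np.percentile(rad,97)-6; e,V=np.linalg.eigh(np.cov(q[k].T)); d=V[:,1]; print(" outer",k.sum(),np.degrees(np.arctan2(d[0],d[1])).round(1),np.sqrt(e).round(1),np.percentile(q[k],[3,97],axis=0).round(1).ravel())
cv2.imwrite("pics/c6.png",np.hstack(a))
E
```

```text
loc [-17.97  -2.65 256.61] Fx 0.61 Fy 0.52 Fz -0.92 T [-0.023 -0.05   0.017] w 33.9 g 0.0 t 15.55
loc [-216.63  -54.81  251.75] Fx 0.54 Fy 0.20 Fz 0.37 T [ 0.027 -0.036  0.01 ] w 34.2 g 0.0 t 16.18
bar n 39 [-21.5  -4.6  75.1] [-32.6 -13.4  58.4  -9.9   4.6  82.6] lean -16.1
side 33 centroid [-18.9  -2.4  75.9] rad 5/95 [69.3 82.4] bar dir from Y (deg, cw) -113.9 std [3.6 7.2]
 outer 23 -112.5 [3.2 8. ] [-8.2 -9.6 14.5  4.4]
top 56 centroid [-22.3   1.3  74. ] rad 5/95 [44.8 82.9] bar dir from Y (deg, cw) -114.5 std [ 3.2 10.1]
 outer 47 -115.6 [ 2.9 10.4] [-14.5  -8.2  16.2   9.2]
```

View pics/c6.png

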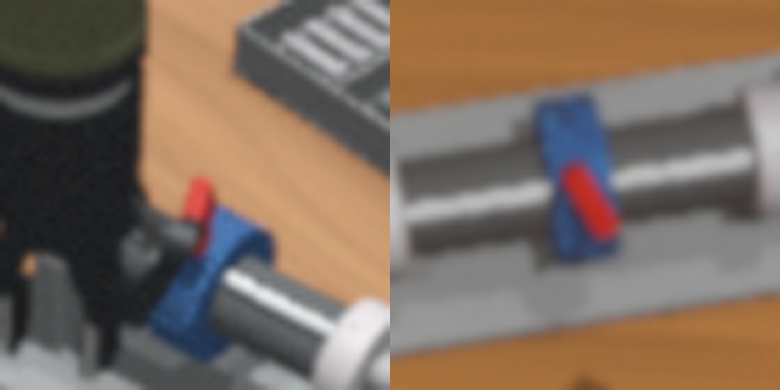

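Run:
```python
from h import *
np.set_printoptions(precision=3,suppress=True)
s,M=tool(); print(s["clock"],np.degrees(np.arctan2(M[1,1],M[0,1])), M.T@((A-21*X-1*Y+np.array([0,0,120.]))-s["tool_pos"])/10)
```

```text
16.325 -64.08912904767587 [19.893 -0.133  2.258]
```

```bash
python3 -m jog '[[0.6,[5,0,0],0],[0.6,[5,0,0],0],[0.6,[5,0,0],0],[0.6,[4.9,-0.13,2.2],0],[0.6,[0,0,0],0],[0.6,[0,0,2.5],0],[0.6,[0,0,2],0],[0.6,[0,0,1.2],0],[0.6,[0,0,0],0]]'>/dev/null; python3 st.py
python3 -m jog '[[0.7,[0,0,0],0],[0.77,[0,0,0],0],[0.77,[0,0,0],0.1],[0.77,[0,0,0],0]]'>/dev/null; python3 st.py
python3 -m jog '[[0.77,[0,0,0],0.1],[0.77,[0,0,0],0]]'>/dev/null; python3 st.py
```

```text
loc [-22.31  -0.47 172.6 ] Fx -0.56 Fy -0.27 Fz 0.89 T [ 0.043 -0.032  0.052] w 34.0 g 0.0 t 17.45
loc [-21.34  -0.98 173.98] Fx 0.18 Fy -0.09 Fz 0.36 T [-0.003  0.006  0.008] w 19.6 g 0.0 t 17.95
loc [-21.08  -1.22 173.88] Fx 0.31 Fy -0.58 Fz -0.82 T [-0.112 -0.126  0.139] w 19.2 g 3.9 t 18.20
```

```bash
python3 -m jog '[[0.77,[0,0,0.04],0.07],[0.77,[0,0,0],0]]'>/dev/null; python3 st.py
python3 -m jog '[[0.77,[0,0,0.04],0.07],[0.77,[0,0,0],0]]'>/dev/null; python3 st.py
python3 -m jog '[[0.77,[0,0,0],0]]'>/dev/null; python3 st.py
```

```text
loc [-20.91  -1.19 173.5 ] Fx 1.57 Fy -1.49 Fz 0.75 T [-0.133 -0.256  0.174] w 19.6 g 4.8 t 18.45
loc [-20.9   -1.19 173.  ] Fx 1.96 Fy -1.17 Fz 2.06 T [-0.167 -0.388  0.122] w 19.9 g 5.3 t 18.70
loc [-21.07  -1.15 172.87] Fx 1.32 Fy -0.65 Fz 1.32 T [-0.202 -0.394  0.247] w 19.9 g 5.6 t 18.82
```

```bash
python3 -m jog '[[0.77,[0.1,0,0],0],[0.77,[0,0,0],-0.1],[0.77,[0,0,0],-0.1],[0.65,[0,0,0],0],[0.6,[0,0,0],0],[0.6,[0,0,-1],0],[0.6,[0,0,-3],0],[0.6,[0,0,-4],0],[0.6,[0,0,0],0],[0.6,[-5,0,0],0],[0.6,[-5,0,0],0],[0.6,[-5,0,0],0],[0.6,[-5,0,0],0],[0.6,[0,0,0],0],[0.6,[0,0,0],0]]'>/dev/null; python3 st.py
python3 - <<'E'
from h import *
for n in("top","top"):
    f=grab_frame(n); L=loc(cloud(f)); r,b=masks(f)
    m=r&(abs(L[...,0])<80)&(abs(L[...,1])<60)&(L[...,2]>55); p=L[m]; c,s=np.cos(np.radians(17)),np.sin(np.radians(17))
    q=np.c_[p[:,0]*c+p[:,2]*s,p[:,1]]; e,V=np.linalg.eigh(np.cov(q.T)); d=V[:,1]
    print(len(p),p.mean(0).round(1),"cw",np.degrees(np.arctan2(d[0],d[1]))%180, "lean",np.degrees(np.arctan2(p[:,0],p[:,2])).mean())
E
```

```text
loc [-218.64  -27.17  252.62] Fx 0.06 Fy 0.66 Fz 0.95 T [ 0.005 -0.029  0.034] w 33.9 g 0.0 t 20.70
51 [-23.4   1.4  76.4] cw 73.23326519823087 lean -17.064308168697636
49 [-23.3   1.4  75.7] cw 73.7296718052487 lean -17.10919610198009
```

Bar now turned about 73° (1.27 rad), collar 17° towards the robot as expected; hand clear.

```bash
python3 -c "from rig import finish_job; print(finish_job())"
```

```text
the job is handed in; nothing more can be done
None
```

The job is handed in: the nose dropped into the flat with the collar about 17° towards the robot, and I turned the thumbscrew clockwise about 1.27 rad, for roughly 13 to 16 N on the flat by estimate. The hand is clear, I felt no contact with the bench parts, and the job took about 21 s; the judge's verdict was not shown.

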